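# Count a pair of tweezers and hold it at the gauge gap

### The arm

A 6-joint arm with a two-finger parallel gripper is mounted at the origin on the work surface. World frame = base frame: x ahead of the robot, y to its left, z up, the work surface at z = 0. Lengths are in m, angles in degrees, forces in N, time in s.
With the tool pointing down it reaches from about 0.35 to 0.875 m from the base axis. Payload 4.2 kg.
Tool frame: the origin (TCP) lies midway between the tips of the shut fingers; the grasp point (between the pads) lies 19 mm behind it (hold_point_z is the z of the grasp point in the tool frame, in m); z points along the fingers, y is the direction in which the jaws open and shut (so a half turn about z gives the same grasp; the last joint's range is limited). The gripper opens to 87 mm and grips with 3 to 60 N. Pads are 19 mm wide; open, the fingers measure 117 mm over their backs; the gripper's body (75 mm by 190 mm) begins 51 mm behind the grasp point.
Start: joints at [88.098, 22.042, 0.453, 0, -68.411, -14.817], TCP at [0.18, 0.599, 0.223] pointing down, gripper open.
Joint ranges: [-179.83, 179.83], [-69.29, 118.12], [-61.27, 80.66], [-181.25, 117.63], [-171.15, -9.14], [-177.46, 177.46]. Speed limits (degrees/s): [159.86, 159.86, 180, 180, 180, 180].

### API

Orientations are given as a 3x3 rotation matrix whose columns are the frame's x, y, z axes.
In Python, from station import * gives the robot as it stands. The module is installed in compiled form; this text tells all that it offers.
- The arm moves only by the tool jog_arm, never from a script. Its argument "moves" is a list of rows, each a list of 7 numbers: the closure, from -1 (fully open) to 1 (shut), then the shift along the tool's x, y, z in m, then the turn, a rotation vector about the tool's x, y, z in rad. In form: [[gripper, x, y, z, wx, wy, wz], ...]. A call has exactly 10 rows; each row is the pose to reach, as a shift and turn from the pose commanded when the call began, along the tool's axes at that moment; what a row does not reach only later rows make up. A row lasts 1/12 s, in which the tool goes at most 41.7 mm and 7.16 degrees, less where a joint would pass 70% of its speed; a pose out of reach is approached as far as the arm can. A call with a gripper value outside its range is refused whole. The fingers move at their own pace and stop on an object; the grip force is fixed at half the most. Time passes only in rows, so rows that repeat a pose let the fingers close, or fill a call up. It gives the time, the measured TCP pose, the force and the opening at its end, in the units of the state.
- sense(): the state, without advancing time (a new reading comes with each control period).
- capture(name): name is "side" or "top" or "wrist"; returns a dict with "frame" (400x640x3 uint8, red, green, blue), "fov_y" (degrees; the focal length in pixels is half the picture's height over the tangent of half this angle, whatever the lens; pixels are square), "cx", "cy" (the principal point, pixels), "world_from_camera" (4x4, takes a point from camera to world coordinates). Camera axes: x right, y down, z forward; pixel columns grow to the right and rows downward; lengths in m; the calibration is good to about 2 mm. A picture is of the moment at which its call begins. There is no depth.
- finish_job(): hands the job in, once; it reports no verdict.
The state is a dict: "time_s": time; "joints": joint angles; "joint_velocities": joint speeds; "effort": joint torques, N m; "tcp_pos": TCP position; "ee_rot": TCP orientation; "wrist_force": force on the tool from outside, world axes, zero at the start; "moment": the same for the moment, N m; "gripper_width": opening from 0.0 (shut) to 1.0 (fully open).
Only numpy, scipy, OpenCV 4.12 (cv2) and the standard library are available. Lean on these libraries where they do the work, as an engineer would, in place of code of your own. Each camera call takes 0.05 s, during which the arm holds its last target.

### The job

Spring-test the tweezers clamped in the bench stand. First log the test on the tally counter: swing its sprung advance lever all the way to its stop and let it spring back; then squeeze the tweezers by their wooden grips, from both sides, until each tip stands over its scribed line on the gauge plate, and keep that gap steady: the program finishes while still holding the squeeze. Never let the tips close on each other, and leave the other things on the bench alone.

Things in the scene. Friction and masses are not known exactly. Their poses are not given: they have to be found in the camera images.
- stand: Fixed dark steel bench stand, 85 x 80 mm foot, 89 mm tall with its brass screw, clamping the rear end of large steel tweezers that lie level, point along the stand's +x (roughly away from the robot) and open sideways. Origin on the bench under the tweezers' pivots; z up, y to the left. The stand's own parts reach only 15 mm ahead of its origin above the foot (foot 18 mm).
- grip (a point): Point midway between the two wooden grips, on the stand's centre plane, 75 mm ahead of the stand's origin and 68 mm above the bench: squeeze here along the stand's y. The grips are 44 mm long (54 to 98 mm ahead of the origin) and 15 mm tall (60 to 76 mm above the bench); over their outsides the tweezers measure about 39 mm at rest and 24 to 28 mm at the marked gap. Nothing stands beneath them.
- tip_left (a point): Lower end of the left (+y of the stand) tweezers tip: a 3 mm thick pin bent downwards, 160 mm ahead of the stand's origin and 59 mm above the bench, 5 mm above the gauge plate. At rest the tips stand 48 mm apart, centre to centre.
- tip_right (a point): The same for the right (-y) tip. Both tips always move in symmetrically and spring open when let go; grip travel per side is a little under half (0.47) of tip travel.
- tweezer_left (a joint): Angle (rad) by which the left blade has been squeezed in from rest about its upright pivot at the stand: 0 at rest, 0.145 with tips shut; the right blade turns equally. A tip moves in 160 mm per rad. Each blade's spring takes about 0.08 N m when released, 4 N m per rad more: some 4 to 7 N on each grip at the marked gap.
- mark_left (a point): Mid-point of the left scribed line: a straight black line 58 mm long, 3 mm wide on the aluminium gauge plate (60 x 70 mm, top 54 mm above the bench, fixed under the tips, parallel with the stand). x runs along the line. The two lines draw together towards the far side: each lies 10.5 mm from the centre plane at its mid-point, and 0.15 mm nearer the plane for each mm farther along the stand's +x.
- mark_right (a point): The same for the right line, its mirror image. How far along the plate the tips come varies, and so does the marked gap there: about 16 to 26 mm.
- lever (a joint): Angle (rad) of the tally counter's advance lever: 0 at rest, 1.0 at its stop, counter-clockwise seen from above about an upright pivot. A spring brings it back; it takes 1 N at the knob to start and 4 N at the stop.
- lever_knob (a point): Upright black post at the lever's end, 12 mm thick, 37 mm clear of the lever's flat bar, its top 96 mm above the bench; this point is on its axis at 81 mm, and moves with the lever, 80 mm from the pivot.
- lever_hinge (a point): The lever's pivot axis, at 56 mm above the bench, over the centre of the fixed aluminium tally counter (body 70 x 62 mm, foot 90 x 80 mm, 48 mm tall). x is the counter's long way; at rest the lever points 0.5 rad clockwise of it, at the stop 0.5 rad counter-clockwise.
- jar: Bystander: small glass jar with steel lid, 44 mm across, 45 mm tall; origin under its centre.
- bench_block: Bystander: steel bench block, 50 x 50 x 20 mm; origin under its centre.
- bangle: Bystander: brass ring, 64 mm across, 12 mm tall, lying flat; origin under its centre.
- sizing_cone: Bystander: stepped dark steel sizing mandrel, 32 mm across, 45 mm tall, upright; origin under its centre.
- counter: The fixed tally counter itself; origin on the bench under the lever's pivot, axes as at lever_hinge.
Not all that is in view belongs to the job. Leave any blue look-alike of the stand alone. Leave any green look-alike of the counter alone.

How it is judged:
By the outcome, as a careful person would: the job done as asked, in the order asked, and still so for the second after the job is handed in, while the arm keeps its last pose, push and grip.
It also fails if it takes over 54 s, if anything falls off the work surface, if the arm or the gripper's body presses on something with over 40 N, if the wrist force passes 120 N, or if a joint passes its speed limit or range.

## Working session

There is one attempt and no reset: what is moved stays moved. The work goes in short steps, Python scripts to look and compute and a tool call to move; the robot and the scene stay as the last step left them, time stands still between calls to the robot, and variables do not carry over. Pictures are saved under pics/ and viewed, and the job is handed in when it is done.

Besides the shell and the picture viewer there is one more tool, called in YAML: its name, and indented under it one key for each argument. jog_arm: Moves the arm, as the interface text tells. Its arguments: {"type":"object","properties":{"moves":{"type":"array"}},"required":["moves"]}

```bash
mkdir -p pics
cat > h.py <<'E'
from station import *
import numpy as np, cv2
def cap(n,save=None):
    c=capture(n)
    if save: cv2.imwrite('pics/'+save+'.png',c['frame'][:,:,::-1])
    return c
def ray(c,u,v):
    f=200/np.tan(np.radians(c['fov_y'])/2); T=np.array(c['world_from_camera'])
    d=T[:3,:3]@np.array([(u-c['cx'])/f,(v-c['cy'])/f,1]); return T[:3,3],d
def onz(c,u,v,z):
    o,d=ray(c,u,v); return o+d*(z-o[2])/d[2]
def proj(c,p):
    f=200/np.tan(np.radians(c['fov_y'])/2); T=np.array(c['world_from_camera'])
    q=T[:3,:3].T@(np.array(p)-T[:3,3]); return np.array([c['cx']+f*q[0]/q[2],c['cy']+f*q[1]/q[2]])
E
python3 - <<'E'
from h import *
np.set_printoptions(precision=4,suppress=True)
print(sense())
for n in ['side','top','wrist']:
    c=cap(n,n+'0'); print(n,c['fov_y'],c['cx'],c['cy'],np.array(c['world_from_camera']))
E
```

```text
{'time_s': 0.0, 'joints': array([ 88.0994,  22.0901,   0.3782,  -0.0282, -68.413 , -14.8159]), 'joint_velocities': array([-0.052 , -0.0075,  0.0058,  0.0546,  0.0664, -0.0273]), 'effort': array([  0.0014, -39.0664,  18.7403,   4.22  ,   0.011 ,  -0.0002]), 'tcp_pos': array([0.1796, 0.598 , 0.2215]), 'ee_rot': array([[ 0.9577, -0.2878, -0.0005],
       [-0.2878, -0.9577, -0.0022],
       [ 0.0001,  0.0022, -1.    ]]), 'wrist_force': array([-0.0468,  0.1756,  0.4366]), 'moment': array([-0.0533, -0.0487,  0.0278]), 'gripper_width': 1.002305036291414}
side 43.24331486703317 321.27138397461937 200.4375289714485 [[-0.9888 -0.103   0.1078  0.368 ]
 [-0.149   0.66   -0.7363  1.023 ]
 [ 0.0047 -0.7442 -0.668   1.0268]
 [ 0.      0.      0.      1.    ]]
top 44.915164667283136 321.39362362559626 207.2604754752685 [[ 0.0123 -0.9978  0.0657  0.4342]
 [-0.9999 -0.0116  0.0106  0.0021]
 [-0.0098 -0.0658 -0.9978  1.4516]
 [ 0.      0.      0.      1.    ]]
wrist 60.366386853157266 321.4803119514073 200.26535933203905 [[-0.289  -0.911  -0.2942  0.2613]
 [-0.9573  0.2759  0.0862  0.5747]
 [ 0.0026  0.3066 -0.9518  0.3839]
 [ 0.      0.      0.      1.    ]]
```

View pics/top0.png

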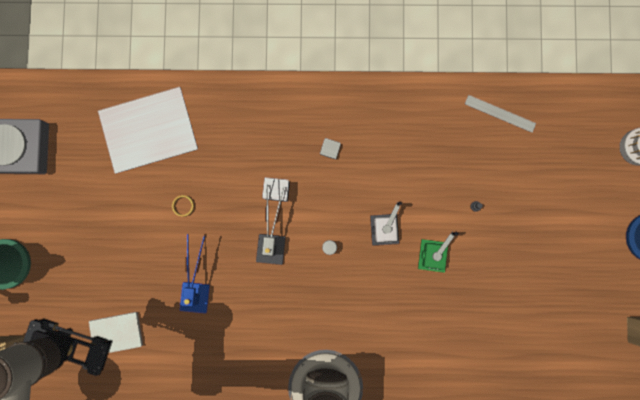

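View pics/side0.png

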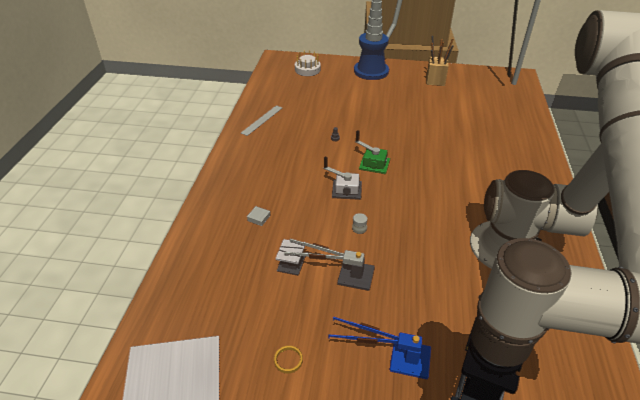

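View pics/wrist0.png

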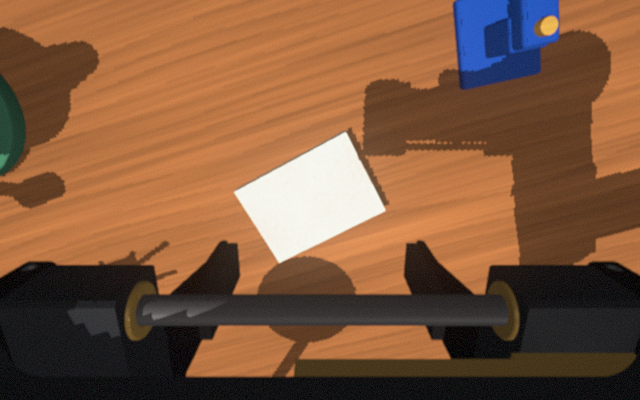

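Top view: the steel stand is at about (270,248), with its gauge plate at (277,190); the blue look-alike is at (195,297). The aluminium counter is at (385,229) with its knob at (400,205), and the green look-alike is at (434,255). Bystanders are the jar (330,247), block (331,149), bangle (182,206) and cone (476,206). I choose the dark stand and the aluminium counter, and will check both in close crops.

Run:
```python
import cv2,numpy as np
t=cv2.imread('pics/top0.png'); s=cv2.imread('pics/side0.png')
a=cv2.resize(t[165:275,240:350],(440,440),interpolation=cv2.INTER_CUBIC)
b=cv2.resize(t[190:260,360:420],(360,420),interpolation=cv2.INTER_CUBIC)
im=np.zeros((440,800,3),np.uint8); im[:,:440]=a; im[:420,440:]=b; cv2.imwrite('pics/ct.png',im)
c=cv2.resize(s[145:295,255:405],(600,600),interpolation=cv2.INTER_CUBIC); cv2.imwrite('pics/cs.png',c)
```

```text
(no output)
```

View pics/ct.png

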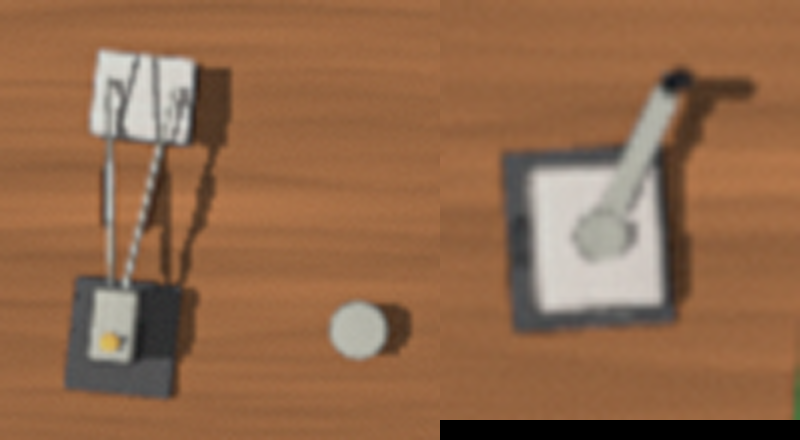

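View pics/cs.png

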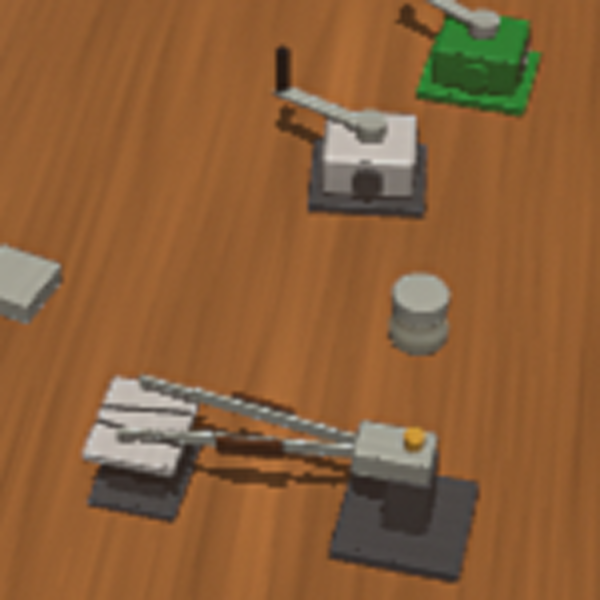

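The crops confirm the choice: an aluminium counter with a black post, and dark steel tweezers with wooden grips over an aluminium plate. Next I measure the counter.

```bash
cat > m1.py <<'E'
from h import *
np.set_printoptions(precision=4,suppress=True)
t=cap('top'); s=cap('side')
# knob: dark mask
def blob(img,x0,x1,y0,y1,thr):
    g=img[y0:y1,x0:x1].max(axis=2); m=(g<thr).astype(np.uint8)
    n,l,st,ce=cv2.connectedComponentsWithStats(m); return [(ce[i]+[x0,y0],st[i]) for i in range(1,n) if st[i][4]>3]
print(blob(t['frame'],390,412,195,212,60)); print(blob(s['frame'],315,335,150,172,70))
hub=onz(t,387.2,229.3,.062); kn=onz(t,399.7,203,.096)
print('hub',hub,'knob',kn,kn-hub,np.hypot(*(kn-hub)[:2]))
# body white top z=.048
g=t['frame'].copy(); m=cv2.inRange(g,(170,150,150),(255,255,255)); m2=np.zeros_like(m); m2[205:250,365:410]=m[205:250,365:410]
c=max(cv2.findContours(m2,cv2.RETR_EXTERNAL,cv2.CHAIN_APPROX_NONE)[0],key=cv2.contourArea)
pts=np.array([onz(t,*p[0],.048)[:2] for p in c],np.float32); print(cv2.minAreaRect(pts))
for n,p,z in [('stand foot corners',[(77,278),(182,287),(66,388),(172,396)],.006),('plate',[(100,50),(195,60),(90,133),(190,145)],.054),('tips',[(115,82),(182,92)],.06),('screw',[(109,341)],.089)]:
    for x,y in p: print(n,onz(t,240+x/4,165+y/4,z))
print('jar',onz(t,330,247,.045))
E
python3 m1.py
```

```text
[(array([399., 203.]), array([7, 7, 5, 3, 9], dtype=int32))]
[(array([324.9688, 161.8438]), array([ 9,  7,  3, 11, 32], dtype=int32))]
hub [ 0.4646 -0.1725  0.062 ] knob [ 0.538 -0.203  0.096] [ 0.0734 -0.0305  0.034 ] 0.07947952658501159
((0.4820011556148529, -0.17050442099571228), (0.06387390941381454, 0.10495202988386154), 86.54527282714844)
stand foot corners [0.4457 0.202  0.006 ]
stand foot corners [0.44   0.1235 0.006 ]
stand foot corners [0.3639 0.2085 0.006 ]
stand foot corners [0.359  0.1295 0.006 ]
plate [0.6111 0.1821 0.054 ]
plate [0.6046 0.1128 0.054 ]
plate [0.5505 0.1881 0.054 ]
plate [0.5426 0.1154 0.054 ]
tips [0.5872 0.17   0.06  ]
tips [0.5805 0.1213 0.06  ]
screw [0.4012 0.1671 0.089 ]
jar [ 0.4117 -0.0093  0.045 ]
```

```bash
cat >> h.py <<'E'
from scipy.spatial.transform import Rotation as Rn
def delta(p,yaw=None,R=None,p0=None):
    s=sense(); R=s['ee_rot'] if R is None else R; p0=s['tcp_pos'] if p0 is None else p0
    sh=R.T@(np.array(p)-p0)
    a=np.radians(yaw); Rt=np.array([[np.cos(a),np.sin(a),0],[np.sin(a),-np.cos(a),0],[0,0,-1]])
    print('shift',np.round(sh,4),'rotvec',np.round(Rn.from_matrix(R.T@Rt).as_rotvec(),4),'t',s['time_s'],'F',np.round(s['wrist_force'],1))
E
python3 - <<'E'
from h import *
t=cap('top');s=cap('side')
print(proj(s,[.538,-.203,.078]),proj(t,[.538,-.203,.096]))
R=np.array([[.9577,-.2878,0],[-.2878,-.9577,0],[0,0,-1]])
delta([.54,-.25,.22],6,R,[.18,.599,.223])
E
```

```text
[324.57508192 161.28119937] [399.68577353 203.0001137 ]
shift [0.5891 0.7095 0.003 ] rotvec [ 0.      0.     -0.3966] t 0.35 F [-0.3  0.7 -0.6]
```

jog_arm:
  moves:
    - [1,0.06,0.07,0,0,0,-0.04]
    - [1,0.12,0.14,0,0,0,-0.08]
    - [1,0.15,0.18,0,0,0,-0.12]
    - [1,0.18,0.215,0,0,0,-0.16]
    - [1,0.205,0.25,0,0,0,-0.2]
    - [1,0.23,0.28,0,0,0,-0.24]
    - [1,0.255,0.31,0,0,0,-0.28]
    - [1,0.28,0.34,0,0,0,-0.32]
    - [1,0.305,0.37,0,0,0,-0.36]
    - [1,0.33,0.4,0,0,0,-0.397]

```text
time_s: 1.18
tcp_pos: [0.3414, 0.2126, 0.223]
ee_rot: [[0.994, 0.108, 0.001], [0.108, -0.994, 0.001], [0.001, -0.001, -1.0]]
wrist_force: [1.7, 0.2, -0.1]
gripper_width: 0.329
```

Run:
```python
from h import *
s=sense();print(s['tcp_pos'],s['ee_rot'],s['gripper_width'])
delta([.54,-.25,.22],6)
```

```text
[0.3413896  0.21258626 0.22298825] [[ 9.94158376e-01  1.07927989e-01  8.20701377e-04]
 [ 1.07927112e-01 -9.94158259e-01  1.04587899e-03]
 [ 9.28786668e-04 -9.51193428e-04 -9.99999116e-01]] 0.32943806586424806
shift [0.1475 0.4813 0.0027] rotvec [-0.001  -0.0009  0.0034] t 1.1833 F [ 1.7  0.2 -0.1]
```

jog_arm:
  moves:
    - [1,0.012,0.04,0,0,0,0]
    - [1,0.024,0.08,0,0,0,0]
    - [1,0.036,0.12,0,0,0,0]
    - [1,0.048,0.158,0,0,0,0]
    - [1,0.06,0.197,0,0,0,0]
    - [1,0.072,0.236,0,0,0,0]
    - [1,0.084,0.275,0,0,0,0]
    - [1,0.096,0.314,0,0,0,0]
    - [1,0.108,0.353,0,0,0,0]
    - [1,0.12,0.392,0,0,0,0]

```text
time_s: 2.02
tcp_pos: [0.5021, -0.165, 0.2228]
ee_rot: [[0.995, 0.105, 0.001], [0.105, -0.995, 0.0], [0.001, 0.0, -1.0]]
wrist_force: [1.1, 0.3, -0.2]
gripper_width: 0.006
```

Run:
```python
from h import *
cap('wrist','w1'); delta([.54,-.25,.22],6)
```

```text
shift [0.027  0.0831 0.0025] rotvec [ 0.0031 -0.001  -0.0042] t 2.0667 F [ 4.6 -2.7  2.2]
```

View pics/w1.png

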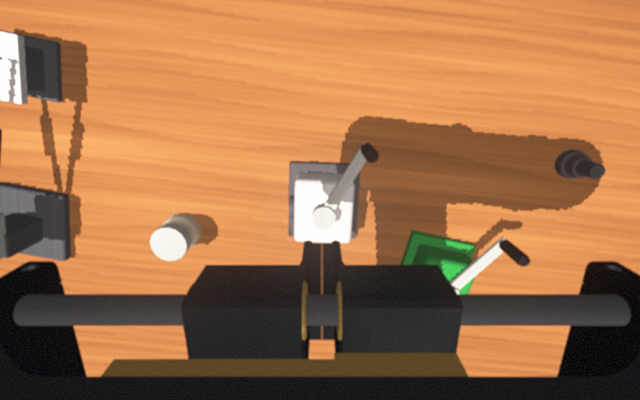

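The wrist view shows the fingers shut at (322,245). The knob post is at (371,152), the green look-alike's knob at (515,250) and the cone at (578,163). I move to the knob's right side and go down.

jog_arm:
  moves:
    - [1,0.01,0.03,0,0,0,0]
    - [1,0.02,0.06,0,0,0,0]
    - [1,0.027,0.083,0,0,0,0]
    - [1,0.027,0.083,0.03,0,0,0]
    - [1,0.027,0.083,0.06,0,0,0]
    - [1,0.027,0.083,0.09,0,0,0]
    - [1,0.027,0.083,0.12,0,0,0]
    - [1,0.027,0.083,0.147,0,0,0]
    - [1,0.027,0.083,0.147,0,0,0]
    - [1,0.027,0.083,0.147,0,0,0]

```text
time_s: 2.9
tcp_pos: [0.5366, -0.2424, 0.0747]
ee_rot: [[0.994, 0.105, -0.003], [0.105, -0.994, 0.0], [-0.003, -0.0, -1.0]]
wrist_force: [0.3, -0.5, 0.3]
gripper_width: 0.003
```

Run:
```python
from h import *
cap('wrist','w2'); c=cap('top'); cv2.imwrite('pics/t2.png',cv2.resize(c['frame'][180:280,340:440,::-1],(500,500)));delta([.54,-.203-.021,.075],6); print(sense()['tcp_pos'])
```

```text
shift [ 0.0031 -0.0186  0.0025] rotvec [ 0.0015 -0.0031  0.0012] t 3.0 F [1.1 0.4 0.7]
[ 0.53883096 -0.24282318  0.07749098]
```

View pics/w2.png

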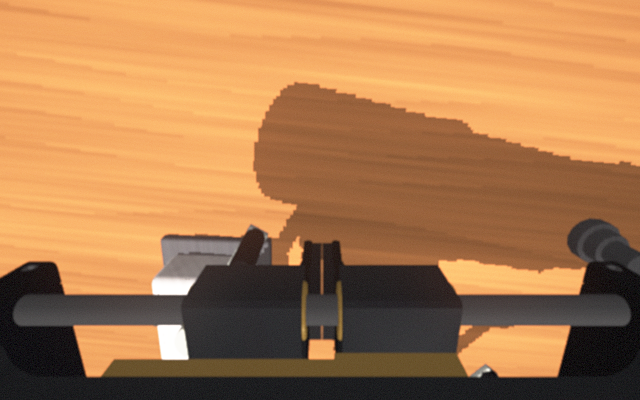

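Knob at (258,235), about 22 mm left of the shut fingers (303–341, 245). I push along the arc.

jog_arm:
  moves:
    - [1,0,-0.01,0,0,0,0]
    - [1,0.001,-0.02,0,0,0,0]
    - [1,0.0045,-0.03,0,0,0,0]
    - [1,0.0075,-0.04,0,0,0,0]
    - [1,0.009,-0.05,0,0,0,0]
    - [1,0.01,-0.06,0,0,0,0]
    - [1,0.009,-0.07,0,0,0,0]
    - [1,0.007,-0.08,0,0,0,0]
    - [1,0.007,-0.08,0,0,0,0]
    - [1,0.007,-0.08,0,0,0,0]

```text
time_s: 3.83
tcp_pos: [0.5354, -0.1616, 0.0756]
ee_rot: [[0.994, 0.106, -0.001], [0.106, -0.994, -0.0], [-0.001, -0.0, -1.0]]
wrist_force: [1.3, -2.7, 0.5]
gripper_width: 0.005
```

```bash
cat > lv.py <<'E'
from h import *
import sys
n=sys.argv[1]
c=cap('top'); w=cap('wrist','w'+n); f=c['frame'][:,:,::-1]; cv2.imwrite('pics/t%s.png'%n,cv2.resize(f[180:260,350:430],(480,480),interpolation=cv2.INTER_CUBIC))
s=sense(); print(s['tcp_pos'],s['wrist_force'],s['moment'],s['time_s'])
a=cv2.imread('pics/t%s.png'%n);b=cv2.imread('pics/w%s.png'%n)[60:300,100:500]; im=np.zeros((480,800,3),np.uint8); im[:,:480]=a; im[:192,480:]=cv2.resize(b,(320,192)); cv2.imwrite('pics/x%s.png'%n,im)
E
python3 lv.py 3
```

```text
[ 0.53563627 -0.1623151   0.07555735] [ 0.91867792 -2.49151952  0.79104948] [-0.77367465 -0.45694784 -0.01928926] 3.9333
```

View pics/x3.png

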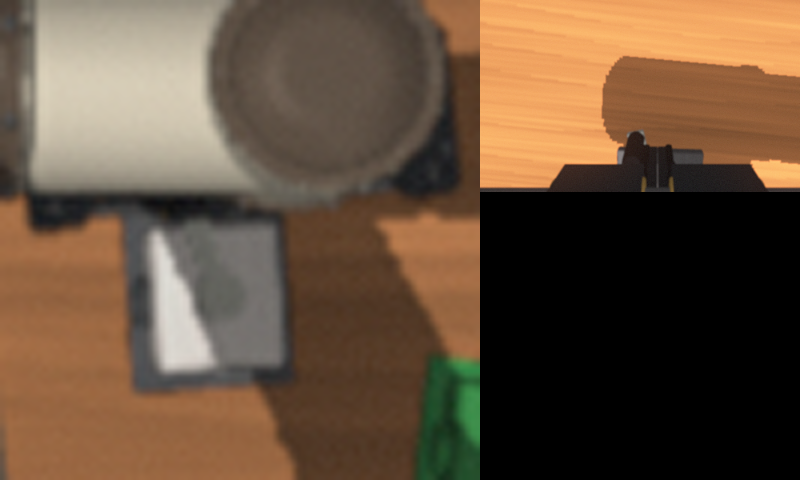

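jog_arm:
  moves:
    - [1,-0.001,-0.004,0,0,0,0]
    - [1,-0.003,-0.008,0,0,0,0]
    - [1,-0.0045,-0.011,0,0,0,0]
    - [1,-0.005,-0.013,0,0,0,0]
    - [1,-0.006,-0.014,0,0,0,0]
    - [1,-0.006,-0.015,0,0,0,0]
    - [1,-0.007,-0.016,0,0,0,0]
    - [1,-0.007,-0.016,0,0,0,0]
    - [1,-0.007,-0.016,0,0,0,0]
    - [1,-0.007,-0.016,0,0,0,0]

```text
time_s: 4.77
tcp_pos: [0.5272, -0.1471, 0.0755]
ee_rot: [[0.994, 0.105, -0.0], [0.105, -0.994, -0.0], [-0.0, 0.0, -1.0]]
wrist_force: [2.6, -4.0, 0.3]
gripper_width: 0.008
```

```bash
python3 lv.py 4
```

```text
[ 0.52719996 -0.14708192  0.07552095] [ 1.17228437 -3.47978734  0.07253579] [-0.9162766  -0.65809016 -0.06759464] 4.8667
```

Near the stop; I continue in 1 mm rows.

jog_arm:
  moves:
    - [1,-0.0005,-0.001,0,0,0,0]
    - [1,-0.001,-0.002,0,0,0,0]
    - [1,-0.0015,-0.003,0,0,0,0]
    - [1,-0.002,-0.004,0,0,0,0]
    - [1,-0.002,-0.004,0,0,0,0]
    - [1,-0.002,-0.004,0,0,0,0]
    - [1,-0.002,-0.004,0,0,0,0]
    - [1,-0.002,-0.004,0,0,0,0]
    - [1,-0.002,-0.004,0,0,0,0]
    - [1,-0.002,-0.004,0,0,0,0]

```text
time_s: 5.7
tcp_pos: [0.525, -0.1433, 0.0756]
ee_rot: [[0.994, 0.105, 0.0], [0.105, -0.994, -0.0], [0.0, 0.0, -1.0]]
wrist_force: [3.1, -2.7, 0.0]
gripper_width: 0.004
```

```bash
python3 lv.py 5
```

```text
[ 0.52495248 -0.14325801  0.07559773] [ 2.80274571 -4.08201558 -1.37695304] [-1.16158385 -1.0711642  -0.03688576] 5.8
```

View pics/x5.png

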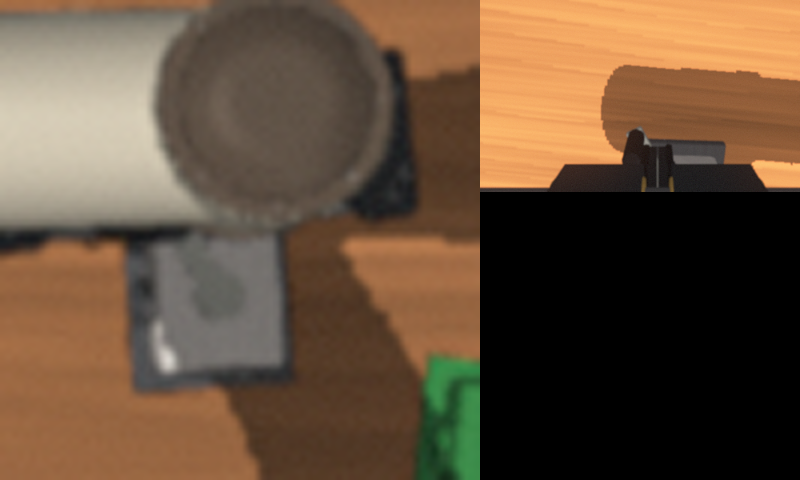

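jog_arm:
  moves:
    - [1,-0.0005,-0.001,0,0,0,0]
    - [1,-0.001,-0.002,0,0,0,0]
    - [1,-0.0015,-0.003,0,0,0,0]
    - [1,-0.0015,-0.004,0,0,0,0]
    - [1,-0.0015,-0.004,0,0,0,0]
    - [1,-0.0015,-0.004,0,0,0,0]
    - [1,-0.0015,-0.004,0,0,0,0]
    - [1,-0.0015,-0.004,0,0,0,0]
    - [1,-0.0015,-0.004,0,0,0,0]
    - [1,-0.0015,-0.004,0,0,0,0]

```text
time_s: 6.63
tcp_pos: [0.5244, -0.1419, 0.0758]
ee_rot: [[0.994, 0.105, 0.003], [0.105, -0.994, -0.003], [0.003, 0.004, -1.0]]
wrist_force: [7.3, -15.9, -4.2]
gripper_width: 0.005
```

```bash
python3 lv.py 6
```

```text
[ 0.52436667 -0.14194653  0.07576659] [  6.61101882 -15.20888545  -5.3223279 ] [-4.73430915 -2.00416335 -0.2078951 ] 6.7333
```

Force jumped to 16 N after 1.4 mm of a 4 mm command, so the lever is at its stop. I retreat along the arc so it springs back.

jog_arm:
  moves:
    - [1,0.003,0.01,0,0,0,0]
    - [1,0.008,0.025,0,0,0,0]
    - [1,0.01,0.04,0,0,0,0]
    - [1,0.009,0.055,0,0,0,0]
    - [1,0.005,0.07,0,0,0,0]
    - [1,0.002,0.085,0,0,0,0]
    - [1,0.002,0.1,0,0,0,0]
    - [1,0.002,0.115,0,0,0,0]
    - [1,0.002,0.12,0,0,0,0]
    - [1,0.002,0.12,0,0,0,0]

```text
time_s: 7.57
tcp_pos: [0.5362, -0.2586, 0.0748]
ee_rot: [[0.995, 0.103, -0.003], [0.103, -0.995, 0.001], [-0.003, -0.002, -1.0]]
wrist_force: [0.4, 0.1, 0.6]
gripper_width: 0.003
```

```bash
python3 lv.py 7
```

```text
[ 0.53655436 -0.25767562  0.07507322] [0.57981467 0.43801751 0.04397555] [-0.06894401  0.01261916  0.01565529] 7.6667
```

View pics/x7.png

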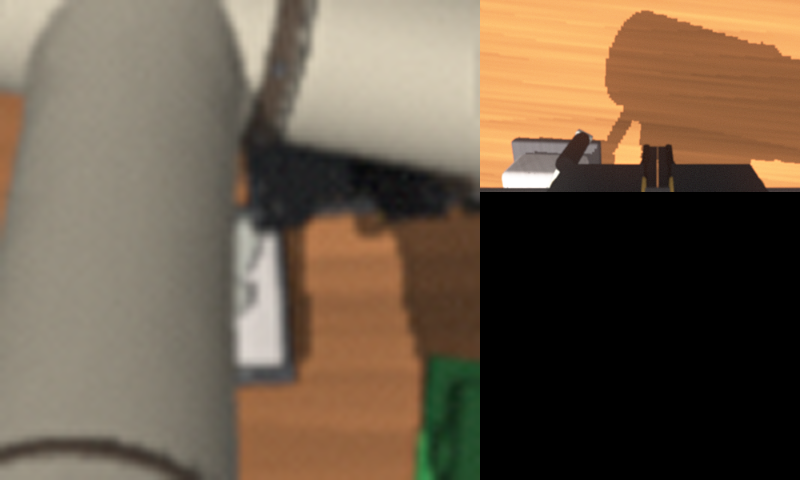

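Lever is back at rest (knob springs to the counter's right corner). Now up and over to the tweezers, opening on the way.

jog_arm:
  moves:
    - [1,0,0,-0.04,0,0,0]
    - [1,0,0,-0.08,0,0,0]
    - [1,0,0,-0.12,0,0,0]
    - [-1,0,-0.02,-0.145,0,0,0]
    - [-1,0,-0.06,-0.145,0,0,0.04]
    - [-1,0,-0.1,-0.145,0,0,0.08]
    - [-1,0.002,-0.14,-0.145,0,0,0.12]
    - [-1,0.004,-0.18,-0.145,0,0,0.16]
    - [-1,0.005,-0.22,-0.145,0,0,0.2]
    - [-1,0.006,-0.26,-0.145,0,0,0.2]

```text
time_s: 8.5
tcp_pos: [0.5146, 0.0033, 0.2206]
ee_rot: [[0.995, -0.095, -0.001], [-0.095, -0.995, 0.0], [-0.001, -0.0, -1.0]]
wrist_force: [0.4, -0.3, -0.5]
gripper_width: 0.453
```

Run:
```python
from h import *
c=cap('top','t8');delta([.4997,.157,.22],-5.5)
```

```text
shift [-0.028  -0.1465  0.001 ] rotvec [-0.0025 -0.      0.0078] t 8.55 F [-1.4  0.9 -0.6]
```

View pics/t8.png

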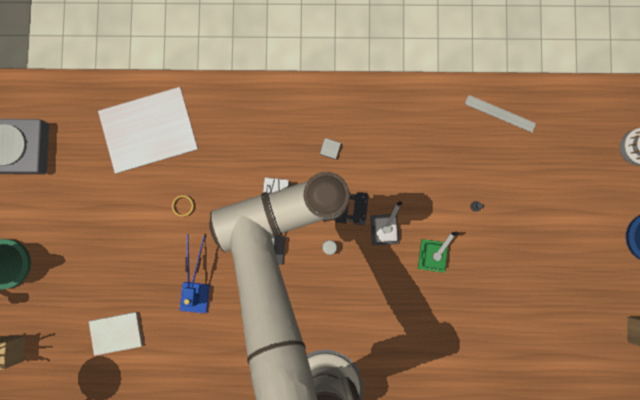

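The knob is back at (400,205), its rest position. Onward to above the grips.

jog_arm:
  moves:
    - [-1,-0.007,-0.036,0,0,0,0]
    - [-1,-0.014,-0.073,0,0,0,0]
    - [-1,-0.021,-0.11,0,0,0,0]
    - [-1,-0.028,-0.147,0,0,0,0.008]
    - [-1,-0.028,-0.147,0,0,0,0.008]
    - [-1,-0.028,-0.147,0,0,0,0.008]
    - [-1,-0.028,-0.147,0,0,0,0.008]
    - [-1,-0.028,-0.147,0,0,0,0.008]
    - [-1,-0.028,-0.147,0,0,0,0.008]
    - [-1,-0.028,-0.147,0,0,0,0.008]

```text
time_s: 9.38
tcp_pos: [0.5022, 0.1487, 0.2206]
ee_rot: [[0.995, -0.104, -0.0], [-0.104, -0.995, -0.0], [-0.0, 0.0, -1.0]]
wrist_force: [-0.1, 0.4, 0.2]
gripper_width: 1.0
```

Run:
```python
from h import *
c=cap('wrist','w9');print(sense()['tcp_pos'],sense()['gripper_width'],c['world_from_camera'])
```

```text
[0.50221807 0.14873631 0.22058229] 1.0036735618094517 [[-1.05474077e-01 -9.46387084e-01 -3.05330487e-01  5.86886517e-01]
 [-9.94421799e-01  1.00598700e-01  3.17046982e-02  1.40591331e-01]
 [ 7.10933112e-04  3.06971316e-01 -9.51718501e-01  3.82885051e-01]
 [ 0.00000000e+00  0.00000000e+00  0.00000000e+00  1.00000000e+00]]
```

View pics/w9.png

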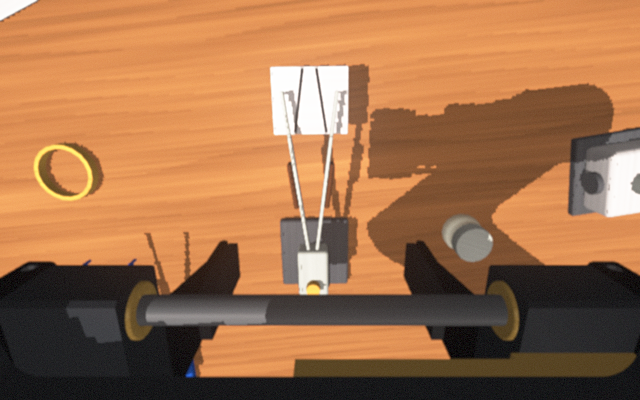

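```bash
python3 - <<'E'
import cv2
a=cv2.imread('pics/w9.png')
cv2.imwrite('pics/c9.png',cv2.resize(a[55:155,250:370],(720,600),interpolation=cv2.INTER_CUBIC))
E
python3 - <<'E'
from h import *
c=cap('wrist'); f=c['frame']; m=(f.min(axis=2)>185).astype(np.uint8); m2=np.zeros_like(m); m2[60:140,260:360]=m[60:140,260:360]
m2=cv2.morphologyEx(m2,cv2.MORPH_CLOSE,np.ones((11,11),np.uint8))
k=max(cv2.findContours(m2,cv2.RETR_EXTERNAL,cv2.CHAIN_APPROX_NONE)[0],key=cv2.contourArea)
r=cv2.minAreaRect(np.array([onz(c,*p[0],.054)[:2] for p in k],np.float32)); print('plate',r); print(cv2.boxPoints(r))
E
```

```text
plate ((0.5756536722183228, 0.15288905799388885), (0.07033195346593857, 0.06493347883224487), 84.21744537353516)
[[0.53980905 0.12117316]
 [0.60441214 0.11463089]
 [0.6114983  0.18460496]
 [0.5468952  0.19114722]]
```

View pics/c9.png

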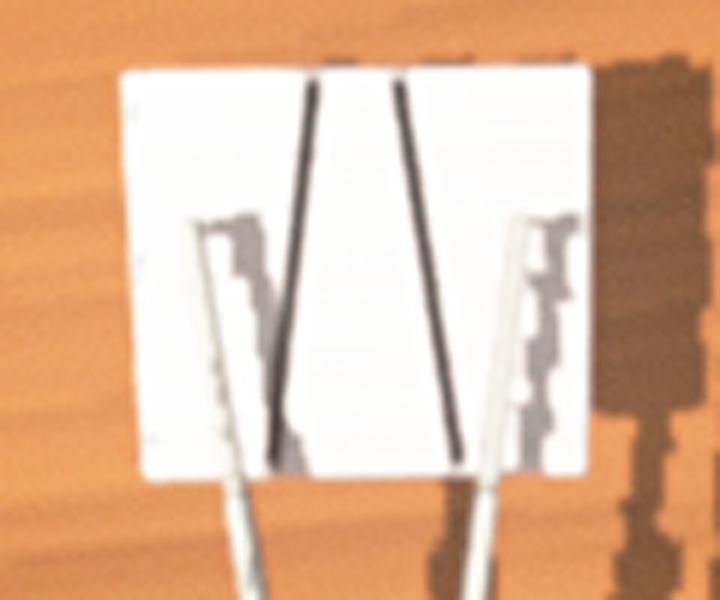

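Run:
```python
from h import *
c=cap('wrist')
P=lambda x,y,z:onz(c,250+x/6,55+y/6,z)[:2]
tl,tr=P(193,222,.07),P(522,218,.07); print('tips@.07',tl,tr,(tl+tr)/2,np.linalg.norm(tl-tr)); 
tl2,tr2=P(193,222,.06),P(522,218,.06); print('tips@.06',(tl2+tr2)/2,np.linalg.norm(tl2-tr2))
L=[P(313,82,.054),P(270,462,.054),P(398,82,.054),P(457,462,.054)]; print('lines',L)
a=(L[0]+L[2])/2; b=(L[1]+L[3])/2; d=a-b; print('axis',np.degrees(np.arctan2(d[1],d[0])),np.linalg.norm(d),'mid',(a+b)/2, np.linalg.norm(L[0]-L[2]),np.linalg.norm(L[1]-L[3]))
print('foot',onz(c,281,219,.01),onz(c,348,217,.01),'screw',onz(c,314,288,.089))
# wood grips: brown mask rows
f=c['frame']; print(sense()['tcp_pos'])
cv2.imwrite('pics/c10.png',cv2.resize(f[135:300,260:380,::-1],(580,600*165//165),interpolation=cv2.INTER_CUBIC))
ang=np.radians(-5.8)
for z in(.06,.07):
  m=(P(193,222,z)+P(522,218,z))/2; o=m-.16*np.array([np.cos(ang),np.sin(ang)]); print('origin',o,'grip',o+.075*np.array([np.cos(ang),np.sin(ang)]))
```

```text
tips@.07 [0.58839914 0.17474941] [0.58393803 0.12737158] [0.58616858 0.15106049] 0.047587404728031385
tips@.06 [0.58614307 0.15138862] 0.04910823923384163
lines [array([0.60631473, 0.15590462]), array([0.55149396, 0.16948408]), array([0.60498103, 0.14330221]), array([0.54839281, 0.14021167])]
axis -5.378422554486482 0.05595083059079553 mid [0.57779563 0.15222565] 0.01267279062920323 0.02943622483917426
foot [0.4496298  0.20229671 0.01      ] [0.44389881 0.12482452 0.01      ] screw [0.40378611 0.16735476 0.089     ]
[0.50227072 0.14900025 0.22056826]
origin [0.42696215 0.16755763] grip [0.50157821 0.1599784 ]
origin [0.42698767 0.1672295 ] grip [0.50160372 0.15965028]
```

View pics/c10.png

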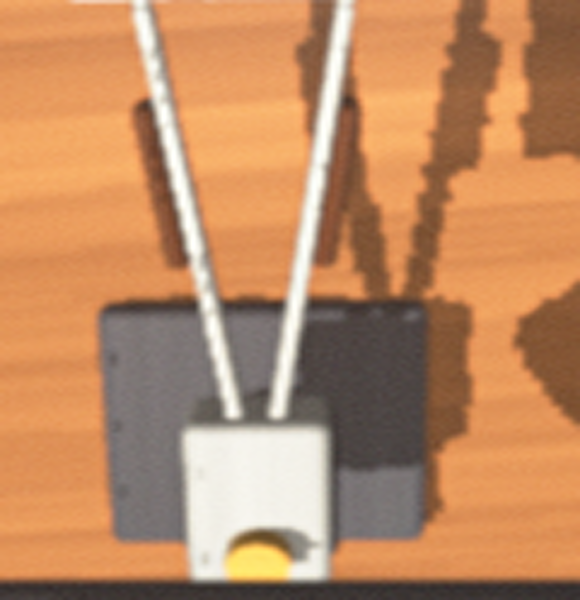

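The measurements agree: tips 48 mm apart, line mid at (0.578, 0.152), axis −5.4°, grip near (0.502, 0.1595). I go down astride the grips.

jog_arm:
  moves:
    - [-1,-0.001,-0.0105,0,0,0,-0.01]
    - [-1,-0.001,-0.0105,0.02,0,0,-0.01]
    - [-1,-0.001,-0.0105,0.045,0,0,-0.01]
    - [-1,-0.001,-0.0105,0.07,0,0,-0.01]
    - [-1,-0.001,-0.0105,0.095,0,0,-0.01]
    - [-1,-0.001,-0.0105,0.12,0,0,-0.01]
    - [-1,-0.001,-0.0105,0.145,0,0,-0.01]
    - [-1,-0.001,-0.0105,0.165,0,0,-0.01]
    - [-1,-0.001,-0.0105,0.171,0,0,-0.01]
    - [-1,-0.001,-0.0105,0.171,0,0,-0.01]

```text
time_s: 10.37
tcp_pos: [0.5014, 0.16, 0.0479]
ee_rot: [[0.996, -0.092, -0.003], [-0.092, -0.996, -0.002], [-0.003, 0.003, -1.0]]
wrist_force: [0.4, 0.4, 0.3]
gripper_width: 0.998
```

Run:
```python
from h import *
c=cap('wrist','w11');s=sense();print(s['tcp_pos'],s['ee_rot'],s['wrist_force'],s['time_s'])
```

```text
[0.50249051 0.16053509 0.04941621] [[ 9.95759180e-01 -9.19969548e-02 -4.64925599e-04]
 [-9.19972596e-02 -9.95759026e-01 -6.83326016e-04]
 [-4.00089949e-04  7.23200034e-04 -9.99999658e-01]] [-0.12114439  0.51691277  0.59512661] 10.4167
```

View pics/w11.png

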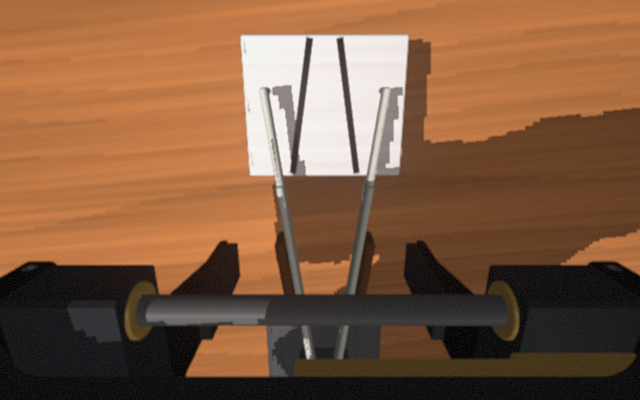

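Clear view: tips at (265,91) and (384,91), lines between them, and the fingers astride and about 1 mm off centre. I shift 1 mm and close partway.

jog_arm:
  moves:
    - [-0.6,0,0.001,0,0,0,0]
    - [-0.3,0,0.001,0,0,0,0]
    - [0,0,0.001,0,0,0,0]
    - [0.1,0,0.001,0,0,0,0]
    - [0.15,0,0.001,0,0,0,0]
    - [0.2,0,0.001,0,0,0,0]
    - [0.2,0,0.001,0,0,0,0]
    - [0.2,0,0.001,0,0,0,0]
    - [0.2,0,0.001,0,0,0,0]
    - [0.2,0,0.001,0,0,0,0]

```text
time_s: 11.25
tcp_pos: [0.5024, 0.1587, 0.0496]
ee_rot: [[0.996, -0.093, 0.0], [-0.093, -0.996, -0.001], [0.0, 0.001, -1.0]]
wrist_force: [1.9, -3.5, 0.3]
gripper_width: 0.416
```

```bash
cat > tw.py <<'E'
from h import *
import sys
n=sys.argv[1]; c=cap('wrist','w'+n); s=sense(); print(s['tcp_pos'],s['wrist_force'],s['gripper_width'],s['gripper_width']*87,s['time_s'])
f=c['frame'][:,:,::-1]; cv2.imwrite('pics/c%s.png'%n,cv2.resize(f[25:265,215:435],(550,600),interpolation=cv2.INTER_CUBIC))
E
python3 tw.py 12
```

```text
[0.50242322 0.15875901 0.04958761] [ 2.47423318 -3.5227089  -0.14096852] 0.4111333122357172 35.768598164507395 11.3
```

View pics/c12.png

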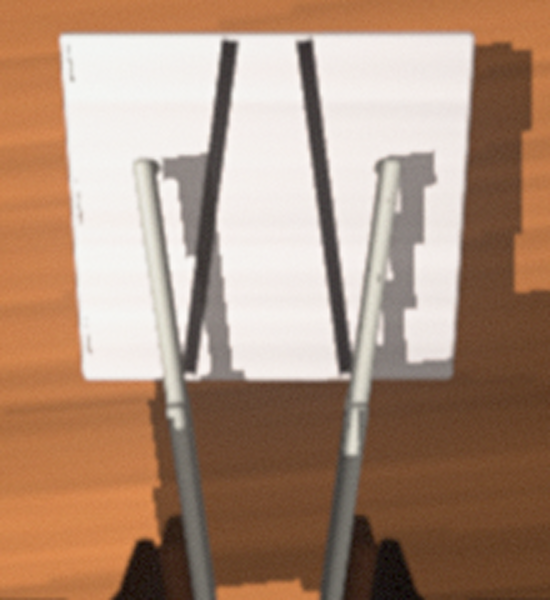

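Both fingers are at the grips, but a net −3.5 N along y means the right finger bears more. I shift another 0.8 mm and close further.

jog_arm:
  moves:
    - [0.22,0,0.0008,0,0,0,0]
    - [0.25,0,0.0008,0,0,0,0]
    - [0.28,0,0.0008,0,0,0,0]
    - [0.3,0,0.0008,0,0,0,0]
    - [0.32,0,0.0008,0,0,0,0]
    - [0.34,0,0.0008,0,0,0,0]
    - [0.34,0,0.0008,0,0,0,0]
    - [0.34,0,0.0008,0,0,0,0]
    - [0.34,0,0.0008,0,0,0,0]
    - [0.34,0,0.0008,0,0,0,0]

```text
time_s: 12.13
tcp_pos: [0.5029, 0.1586, 0.0496]
ee_rot: [[0.996, -0.092, 0.002], [-0.092, -0.996, 0.001], [0.002, -0.001, -1.0]]
wrist_force: [5.1, -2.0, -2.5]
gripper_width: 0.333
```

```bash
python3 tw.py 13
```

```text
[0.50295689 0.15864867 0.04966677] [ 4.68064844 -1.8777564  -2.22773868] 0.33102469599240736 28.79914855133944 12.1833
```

View pics/c13.png

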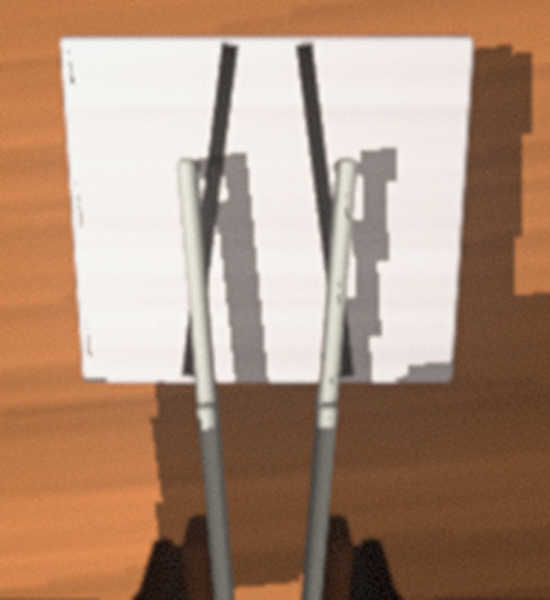

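Tip gap is about 24.8 mm. At the tips' row the lines are about 18.8 mm apart, so I close to about 25.9 mm width.

jog_arm:
  moves:
    - [0.36,0,0.0003,0,0,0,0]
    - [0.37,0,0.0003,0,0,0,0]
    - [0.38,0,0.0003,0,0,0,0]
    - [0.39,0,0.0003,0,0,0,0]
    - [0.4,0,0.0003,0,0,0,0]
    - [0.402,0,0.0003,0,0,0,0]
    - [0.402,0,0.0003,0,0,0,0]
    - [0.402,0,0.0003,0,0,0,0]
    - [0.402,0,0.0003,0,0,0,0]
    - [0.402,0,0.0003,0,0,0,0]

```text
time_s: 13.02
tcp_pos: [0.5031, 0.1586, 0.0497]
ee_rot: [[0.996, -0.092, 0.002], [-0.092, -0.996, 0.001], [0.002, -0.001, -1.0]]
wrist_force: [5.4, -1.8, -3.2]
gripper_width: 0.297
```

```bash
python3 tw.py 14
python3 - <<'E'
import cv2
a=cv2.imread('pics/w14.png'); cv2.imwrite('pics/d14.png',cv2.resize(a[65:135,275:365],(770,599),interpolation=cv2.INTER_CUBIC))
E
```

```text
[0.50308606 0.15861194 0.04965052] [ 5.48674057 -1.11604653 -2.59324211] 0.3020479544177471 26.278172034344 13.0667
```

View pics/c14.png

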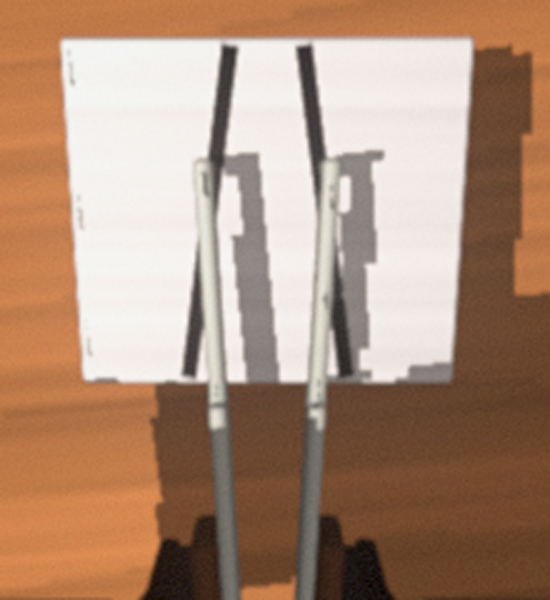

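View pics/d14.png

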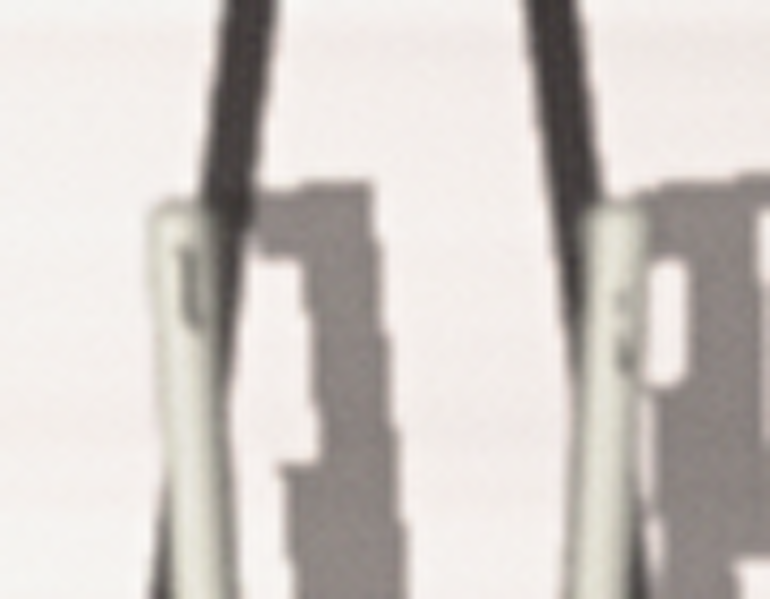

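Run:
```python
import cv2,numpy as np
a=cv2.imread('pics/w11.png'); b=a[75:115,250:295]; c=a[75:115,365:410]
cv2.imwrite('pics/d11.png',cv2.resize(np.hstack([b,c]),(720,320),interpolation=cv2.INTER_CUBIC))
```

```text
(no output)
```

View pics/d11.png

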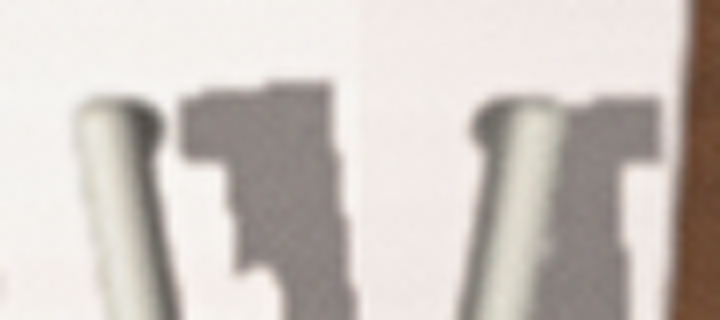

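jog_arm:
  moves:
    - [0.41,0,0.0003,0,0,0,0]
    - [0.415,0,0.0003,0,0,0,0]
    - [0.418,0,0.0003,0,0,0,0]
    - [0.418,0,0.0003,0,0,0,0]
    - [0.418,0,0.0003,0,0,0,0]
    - [0.418,0,0.0003,0,0,0,0]
    - [0.418,0,0.0003,0,0,0,0]
    - [0.418,0,0.0003,0,0,0,0]
    - [0.418,0,0.0003,0,0,0,0]
    - [0.418,0,0.0003,0,0,0,0]

```text
time_s: 13.9
tcp_pos: [0.5031, 0.1586, 0.0497]
ee_rot: [[0.996, -0.092, 0.002], [-0.092, -0.996, 0.001], [0.002, -0.002, -1.0]]
wrist_force: [4.7, -0.8, -3.0]
gripper_width: 0.294
```

```bash
python3 tw.py 15
python3 - <<'E'
import cv2
a=cv2.imread('pics/w15.png'); cv2.imwrite('pics/d15.png',cv2.resize(a[65:135,275:365],(770,599),interpolation=cv2.INTER_CUBIC))
E
```

```text
[0.50315738 0.15860396 0.0496931 ] [ 5.46551274 -1.66825809 -3.20593564] 0.2965100457872229 25.796373983488394 13.95
```

View pics/d15.png

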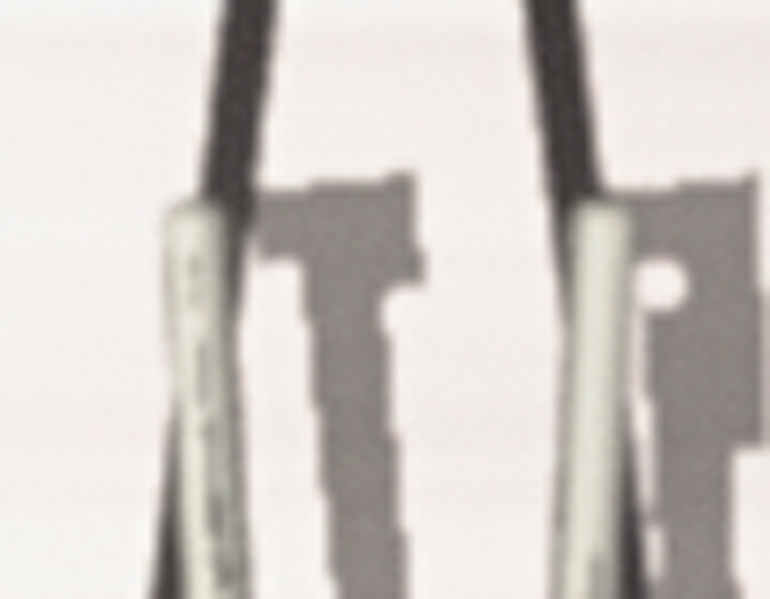

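Run:
```python
from h import *
c=cap('wrist')
P=lambda x,y,z:onz(c,275+x/8.5556,65+y/8.5556,z)[:2]
Q=lambda x,y,z:onz(c,215+x/2.5,25+y/2.5,z)[:2]
L=[Q(230,46,.054),Q(188,375,.054),Q(304,46,.054),Q(347,375,.054)]
a=(L[0]+L[2])/2;b=(L[1]+L[3])/2;d=(a-b)/np.linalg.norm(a-b); print('len',np.linalg.norm(a-b),'gaps',np.linalg.norm(L[0]-L[2]),np.linalg.norm(L[1]-L[3]),np.degrees(np.arctan2(d[1],d[0])))
n=np.array([-d[1],d[0]]); m=(a+b)/2
for z in (.066,.068,.07):
  for x in (195,601):
    p=P(x,230,z)-m; print(z,'along',p@d*1e3,'lat',p@n*1e3,'want',10.5-.15*p@d*1e3)
for x in (222.5,586): p=P(x,230,.054)-m; print('line',p@d*1e3,p@n*1e3)
```

```text
len 0.056895855728179866 gaps 0.01247528552068969 0.030011070382388802 -5.257265082727366
0.066 along 9.028929578776983 lat 9.764881965703522 want 9.145660563183453
0.066 along 8.992041226102902 lat -9.475278674909164 want 9.151193816084565
0.068 along 9.037196226540079 lat 9.631471981706259 want 9.144420566018988
0.068 along 9.000812573805364 lat -9.345448172283886 want 9.149878113929194
0.07 along 9.045462874303068 lat 9.498061997708959 want 9.14318056885454
0.07 along 9.00958392150783 lat -9.215617669658608 want 9.148562411773826
line 8.97662565625716 9.154975666820507
line 8.940887704234806 -9.485161070944713
```

jog_arm:
  moves:
    - [0.42,0,0.0002,0,0,0,0]
    - [0.422,0,0.0002,0,0,0,0]
    - [0.424,0,0.0002,0,0,0,0]
    - [0.424,0,0.0002,0,0,0,0]
    - [0.424,0,0.0002,0,0,0,0]
    - [0.424,0,0.0002,0,0,0,0]
    - [0.424,0,0.0002,0,0,0,0]
    - [0.424,0,0.0002,0,0,0,0]
    - [0.424,0,0.0002,0,0,0,0]
    - [0.424,0,0.0002,0,0,0,0]

```text
time_s: 14.83
tcp_pos: [0.5032, 0.1586, 0.0497]
ee_rot: [[0.996, -0.092, 0.003], [-0.092, -0.996, 0.002], [0.002, -0.002, -1.0]]
wrist_force: [5.6, 0.7, -3.3]
gripper_width: 0.288
```

```bash
python3 tw.py 16
python3 - <<'E'
import cv2
a=cv2.imread('pics/w16.png'); cv2.imwrite('pics/d16.png',cv2.resize(a[65:135,275:365],(770,599),interpolation=cv2.INTER_CUBIC))
E
```

```text
[0.50318591 0.1585904  0.04968322] [ 5.54322419 -0.05803308 -4.00849443] 0.2905108032729749 25.274439884748816 14.8833
```

View pics/d16.png

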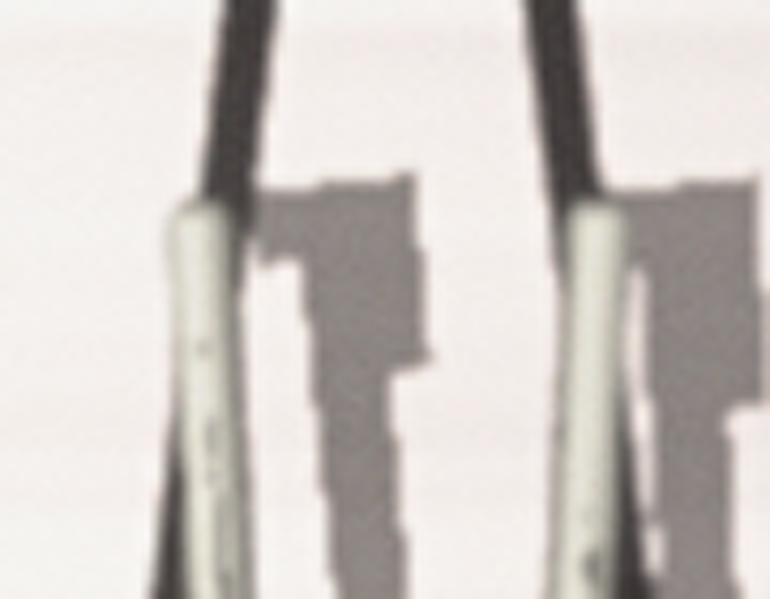

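Run:
```python
from h import *
c=cap('top','t17'); cap('side','s17')
```

```text
(no output)
```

View pics/s17.png

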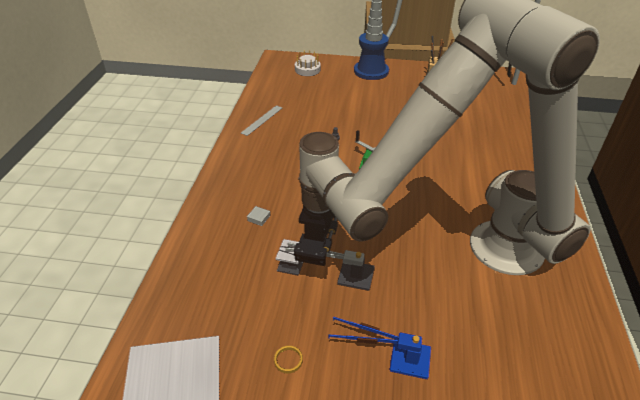

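jog_arm:
  moves:
    - [0.423,0,0,0,0,0,0]
    - [0.423,0,0,0,0,0,0]
    - [0.423,0,0,0,0,0,0]
    - [0.423,0,0,0,0,0,0]
    - [0.423,0,0,0,0,0,0]
    - [0.423,0,0,0,0,0,0]
    - [0.423,0,0,0,0,0,0]
    - [0.423,0,0,0,0,0,0]
    - [0.423,0,0,0,0,0,0]
    - [0.423,0,0,0,0,0,0]

```text
time_s: 15.82
tcp_pos: [0.5032, 0.1586, 0.0497]
ee_rot: [[0.996, -0.092, 0.003], [-0.092, -0.996, 0.002], [0.002, -0.002, -1.0]]
wrist_force: [4.8, 0.2, -2.6]
gripper_width: 0.29
```

```bash
python3 tw.py 18
python3 - <<'E'
import cv2
a=cv2.imread('pics/w18.png'); cv2.imwrite('pics/d18.png',cv2.resize(a[65:135,275:365],(770,599),interpolation=cv2.INTER_CUBIC))
E
```

```text
[0.50320054 0.15858157 0.04969156] [ 4.47761087 -0.40499642 -3.68971609] 0.2918164576696618 25.388031817260575 15.8667
```

View pics/d18.png

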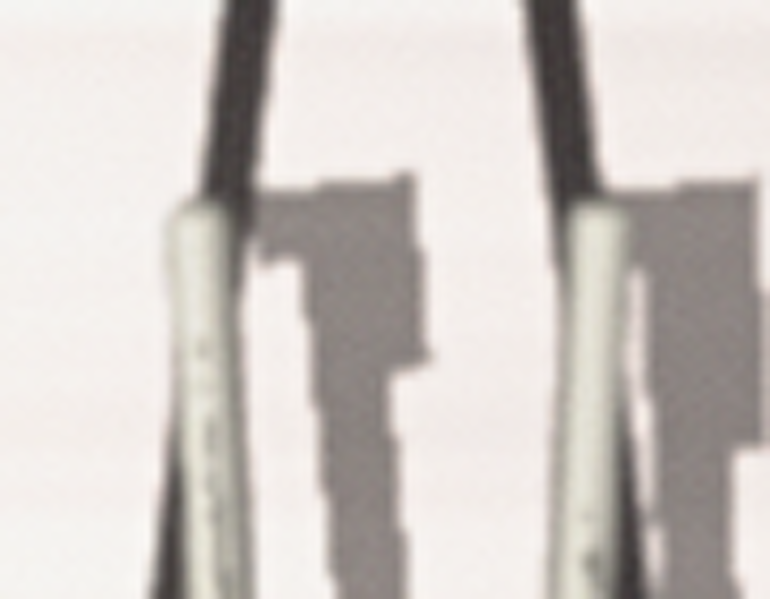

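Steady: the blade ends stay at (199,232) and (597,232). Seen at blade height, that puts the tips over the lines. I hand in.

```bash
python3 -c "
from station import *
print(finish_job())"
```

```text
the job is handed in; nothing more can be done
None
```

I handed the job in at about 16 s with the arm still holding the squeeze on the tweezers; no verdict was reported.

- **Tally counter:** I pushed the aluminium counter's lever with the shut fingers until the force jumped from about 4 N to 16 N, which I took as the stop. I then backed off along the same arc. The top view afterwards showed the knob back at its rest position.
- **Tweezers:** I squeezed them by the wooden grips to a pad opening of 25.4 mm. From the wrist camera the tips stand about 18.1 to 18.5 mm apart, against 18.3 to 18.8 mm between the scribed lines at that spot. The tips never came near each other.
- **Steadiness:** the last two pictures, 1 s apart, were the same. The sideways force was near zero, so both sides share the squeeze. About 5 N of forward force and 3 to 4 N of vertical force remained on the wrist.
- **Disagreement:** working the tip gap out from the grip opening instead gives about 1 mm more than the pictures do. I trusted the pictures, because the 39 mm resting width is only approximate. The pins' lower ends were hidden under the blades, so I judged their position from the blade ends.
- **Other things on the bench:** I touched none of them, and the blue stand and the bystanders in view looked unmoved in the last side view. The arm hid the aluminium counter and the jar there, and I took a last top picture but did not view it.

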